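# Slide a specimen frame along the fence into its corner pocket

## Robot

A 6-joint arm with a two-finger parallel gripper is mounted at the origin on the work surface. World frame = base frame: x ahead of the robot, y to its left, z up, the work surface at z = 0. Lengths are in mm, angles in rad, forces in N, time in s.
With the tool pointing down it reaches from about 400 to 825 mm from the base axis. Payload 7 kg.
Tool frame: the origin (TCP) lies at the very end of the fingers, on their centre line; the grasp point (between the pads) lies 19 mm behind it; z points along the fingers, x is the direction in which the jaws open and shut, and the axes are right-handed (so a half turn about z gives the same grasp; the last joint's range is limited). The gripper opens to 85 mm and grips with 20 to 120 N. Pads are 22 mm wide; open, the fingers measure 114 mm over their backs; the gripper's body (76 mm by 85 mm) begins 54 mm behind the grasp point. The pads swing forward as they close: fully open they stand 13 mm farther back than shut.
Start: joints at [-0.833, 0.359, 0.012, 0, -1.224, -0.288], TCP at [293.452, -607.85, 231.302] pointing down, gripper open.
Joint ranges: [-3.07, 3.07], [-1.43, 2.12], [-1.02, 1.25], [-3.03, 1.67], [-3.05, -0], [-3.03, 3.03]. Speed limits (rad/s): [2.39, 2.39, 3.01, 3.14, 3.14, 3.14].

## Interface

Orientations are given as a rotation vector (axis times angle).
In Python, from station import ctrl gives the robot as it stands.
- The arm moves only by the tool send_rows, never from a script. Its arguments are lists of equal length, an entry for each row: "dp": the shift along the tool's x, y, z in mm, a list of three; "turn": the turn about the tool's z in rad. In form: {"dp": [[dx, dy, dz], ...], "turn": [turn, ...]}. A call has exactly 5 rows; each row is the pose to reach, as a shift and turn from the pose commanded when the call began, along the tool's axes at that moment; what a row does not reach only later rows make up. A row lasts 1/8 s, in which the tool goes at most 62.5 mm and 10.7 degrees, less where a joint would pass 70% of its speed; a pose out of reach is approached as far as the arm can. A call with a gripper value outside its range is refused whole. "fingers" is the closure, from -1 (fully open) to 1 (shut), set as the call begins (left out, the last holds). The fingers move at their own pace and stop on an object; "squeeze" is the grip in N (left out, the last holds). Time passes only in rows, so rows that repeat a pose let the fingers close, or fill a call up. It gives the time, the measured TCP pose, the force and the opening at its end, in the units of the state.
- ctrl.state(): the state, without advancing time (a new reading comes with each control period).
- ctrl.snapshot(name): name is "scene" or "side" or "wrist"; returns the picture (480x640x3 uint8, red, green, blue); there is no depth.
- ctrl.calibration(name): a dict with "mtx" (3x3 intrinsics, pixels), "k1" (the pictures are not rectified: a ray, as slopes to the right and down, at radius r is drawn at 1 + k1 r^2 times it, then the intrinsics apply), "view" (4x4, takes a point from world to camera coordinates); the wrist camera has in their place "hand_eye" (4x4, takes a point from camera to tool coordinates, whose origin is the TCP and whose axes are the tool frame's). Camera axes: x right, y down, z forward; pixel columns grow to the right and rows downward; lengths in mm; the calibration is good to about 2 mm. A picture is of the moment at which its call begins: read the wrist's pose just before it. calibration takes no time and is no camera call.
- ctrl.close_job(): hands the job in, once; it reports no verdict.
The state is a dict: "clock": time; "joint_pos": joint angles; "joint_velocities": joint speeds; "tau": joint torques, N m; "position": TCP position; "tcp_rot": TCP orientation; "ft_force": force on the tool from outside, world axes, zero at the start; "ft_torque": the same for the moment, N m; "finger_gap": finger opening in mm.
Only numpy, scipy, OpenCV 4.12 (cv2) and the standard library are available. Lean on these libraries where they do the work, as an engineer would, in place of code of your own. Each camera call takes 0.05 s, during which the arm holds its last target.

## Task

On the aluminium alignment plate, push the blue specimen frame flat against the long fence first, and then slide it along the fence into the corner pocket with the green floor until it sits fully home, square against both the fence and the end stop. Only push it, gently, with the fingertips: never lift or tip it off the plate. Leave everything else where it stands.

Things in the scene. Friction and masses are not known exactly. Their poses are not given: they have to be found in the camera images.
- frame: Part to move: loose blue rectangular frame lying flat on the plate, 64 mm (its x) by 74 mm (its y), 14 mm high, about 80 g. Bars 10 mm wide; the window right through is 44 mm (x) by 54 mm (y): shut fingertips fit into it (the plate is its floor) to drag it by a bar, or it is pushed from outside. Origin: centre of underside. Its x axis points to the fence when square; it starts up to 0.45 rad off.
- plate: Fixed aluminium alignment plate, 220 mm (its x) by 370 mm (its y), top face 12 mm above the bench; placed and turned (up to 0.3 rad) differently each time. Origin: centre of underside. Dark steel strips 10 mm high stand on it (to 22 mm above the bench): a fence, two end stops, two lips. A frame fully home has its centre at x = +53, y = +133 or -133 mm, its 74 mm sides along the fence.
- fence (a point): Middle of the long fence, on its inner face at its foot: x = +85 mm in the plate's frame (the far side), 12 mm above the bench. The fence runs straight along the plate's y. Same axes as the plate.
- stop_left (a point): Foot of the end stop at the plate's +y end, on its inner face, y = +170 mm, in the corner with the fence. The stop runs along the plate's x from the fence (85 mm) to x = 0. A lip 10 mm thick (x = 6 to 16 mm) runs from it 35 mm inwards, parallel to the fence: fence, stop and lip form a pocket 69 mm wide, open towards the plate's middle, which the frame enters by sliding along the fence.
- stop_right (a point): The same at the plate's -y end (y = -170 mm); stop, lip and pocket are the mirror image.
- green_tile: Flat green rectangle, 52 by 62 mm, inlaid flush in the floor of the wanted pocket; origin in its middle, exactly where the centre of the frame's underside belongs. It is at either end of the plate. It is no obstacle.
- orange_tile: The same in orange, marking the floor of the other pocket, which is not wanted.
- vial: Bystander: small amber vial with a white cap, 24 mm in diameter, 42 mm high, standing on the near part of the plate at one end. Origin: centre of its underside.
- weight: Bystander: brass weight with a knob, 28 mm in diameter, 41 mm high, standing on the near part of the plate at one end. Origin: centre of its underside.
- beaker: Bystander: empty glass beaker, 60 mm in diameter, 75 mm high, on the bench just off the end of the plate, to the robot's left. Origin: centre of its underside.
- flask: Bystander: white plastic bottle with a red cap, 60 mm in diameter, 130 mm high, on the bench to the right. Origin: centre of its underside.
- jar: Bystander: amber jar with a black cap, 68 mm in diameter, 100 mm high, on the bench to the right. Origin: centre of its underside.
- spatula: Bystander: wooden-handled lab spatula, 190 mm long, lying on the bench to the left. Origin under the middle of it.
There are look-alikes about, which are no part of the job. There is more than one size of the frame; the one meant has the size given above.

How it is judged:
By the outcome, as a careful person would: the job done as asked, in the order asked, and still so for the second after the job is handed in, with the robot touching nothing.
It also fails if it takes over 48 s, if anything falls off the work surface, if the arm or the gripper's body presses on something with over 40 N, if the wrist force passes 120 N, or if a joint passes its speed limit or range.

## Working session

There is one attempt and no reset: what is moved stays moved. The work goes in short steps, Python scripts to look and compute and a tool call to move; the robot and the scene stay as the last step left them, time stands still between calls to the robot, and variables do not carry over. Pictures are saved under pics/ and viewed, and the job is handed in when it is done.

Besides the shell and the picture viewer there is one more tool, called after "Request:" as name([rows], argument=value, ...), one row to a line, values as JSON. send_rows: Moves the arm, as the interface text tells. Its arguments: {"type":"object","properties":{"dp":{"type":"array","items":{"type":"array","items":{"type":"number"}}},"turn":{"type":"array","items":{"type":"number"}},"fingers":{"type":"number"},"squeeze":{"type":"number"}},"required":["dp","turn"]}

```bash
ls; mkdir -p pics; python3 - <<'E'
from station import ctrl
import cv2
print(ctrl.state())
for n in ("scene","side","wrist"):
    c=ctrl.calibration(n); print(n,c)
for n in ("scene","side"):
    cv2.imwrite(f"pics/{n}0.png",ctrl.snapshot(n)[:,:,::-1])
E
```

```text
pics
{'clock': 0.0, 'joint_pos': array([-8.32912762e-01,  3.59356811e-01,  1.10423134e-02, -3.38779724e-04,
       -1.22408133e+00, -2.88078179e-01]), 'joint_velocities': array([-3.10098968e-04, -1.10852788e-03,  3.12213497e-04,  8.77026772e-04,
        8.58171850e-07,  1.92152037e-03]), 'tau': array([-1.25917566e-03, -5.83316982e+01,  2.93418288e+01,  6.93635255e+00,
       -5.88342198e-03, -6.99229031e-05]), 'position': array([ 293.23149213, -607.44314448,  230.37796951]), 'tcp_rot': array([-1.66946919e+00, -2.65957458e+00, -1.15736825e-03]), 'ft_force': array([ 0.25276661,  0.22038926, -0.27113317]), 'ft_torque': array([-0.01231572,  0.03966027,  0.03258637]), 'finger_gap': 85.42332685773333}
scene {'mtx': array([[542.34528898,   0.        , 321.96160807],
       [  0.        , 542.34528898, 234.67558217],
       [  0.        ,   0.        ,   1.        ]]), 'k1': -0.15886230861639197, 'view': array([[-7.90634171e-01,  6.12207615e-01, -9.97215612e-03,
         4.19723330e+02],
       [ 4.66630392e-01,  5.91924128e-01, -6.57177224e-01,
        -2.22733508e+02],
       [-3.96426141e
[... 548 characters left out ...]
, -6.11479033e-01, -6.64044319e-01,
         1.37957620e+03],
       [ 0.00000000e+00,  0.00000000e+00,  0.00000000e+00,
         1.00000000e+00]])}
wrist {'mtx': array([[359.25176542,   0.        , 315.25605083],
       [  0.        , 359.25176542, 241.59665253],
       [  0.        ,   0.        ,   1.        ]]), 'k1': -0.004493661928053988, 'hand_eye': array([[ 9.99999931e-01, -2.46748699e-04, -2.77014346e-04,
         3.71731826e-01],
       [ 3.18250562e-04,  9.54311789e-01,  2.98812496e-01,
        -7.69427415e+01],
       [ 1.90626461e-04, -2.98812563e-01,  9.54311802e-01,
        -1.42977109e+02],
       [ 0.00000000e+00,  0.00000000e+00,  0.00000000e+00,
         1.00000000e+00]])}
```

View pics/scene0.png

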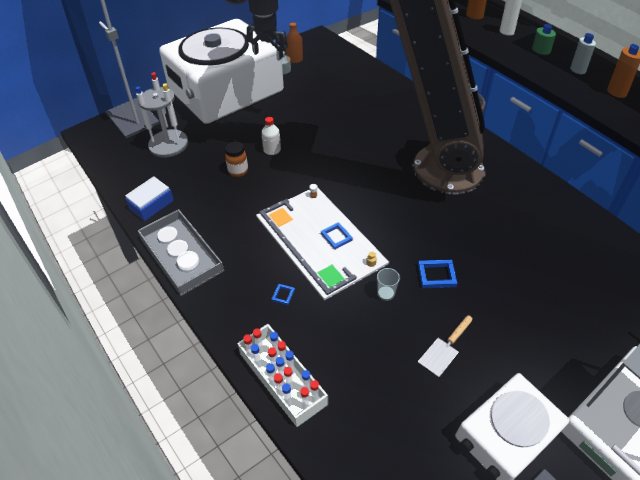

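View pics/side0.png

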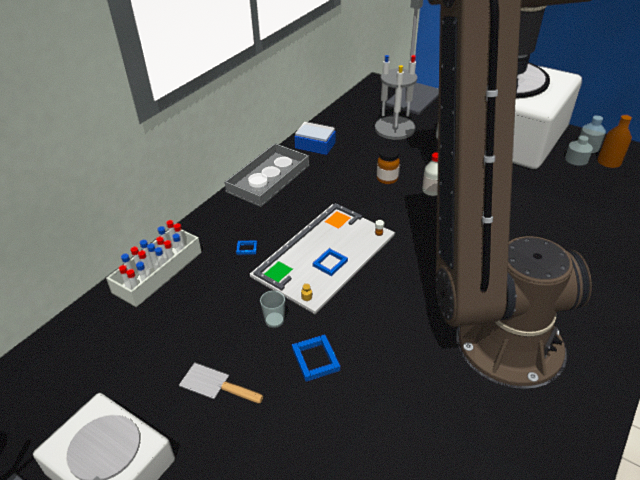

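Three blue frames: scene (336,236) on the plate, (283,293) small one on the bench, (437,273) big one on the bench. The one on the plate fits by place. I'll check its size with the calibration and enlarged crops.

```bash
cat > h.py <<'E'
import numpy as np, cv2
from scipy.optimize import least_squares
from scipy.spatial.transform import Rotation as R
def view(c,st=None):
    if "view" in c: return np.array(c["view"])
    T=np.eye(4); T[:3,:3]=R.from_rotvec(st["tcp_rot"]).as_matrix(); T[:3,3]=st["position"]
    return np.linalg.inv(T@np.array(c["hand_eye"]))
def dist(c): return np.array([c["k1"],0,0,0,0.])
def proj(c,V,P):
    P=np.atleast_2d(np.asarray(P,float))
    return cv2.projectPoints(P,cv2.Rodrigues(V[:3,:3])[0],V[:3,3],c["mtx"],dist(c))[0][:,0]
def back(c,V,px,z):
    u=cv2.undistortPoints(np.asarray(px,float).reshape(-1,1,2),c["mtx"],dist(c))[:,0]
    d=np.c_[u,np.ones(len(u))]@V[:3,:3]; o=-V[:3,:3].T@V[:3,3]
    z=np.broadcast_to(z,len(u))
    return o+d*((z-o[2])/d[:,2])[:,None]
E
python3 - <<'E'
from station import ctrl
from h import *
im=cv2.imread("pics/scene0.png")
cv2.imwrite("pics/crop0.png",cv2.resize(im[175:305,240:400],None,fx=5,fy=4.6,interpolation=cv2.INTER_CUBIC))
im=cv2.imread("pics/side0.png")
cv2.imwrite("pics/crop1.png",cv2.resize(im[195:320,240:400],None,fx=5,fy=4.8,interpolation=cv2.INTER_CUBIC))
c=ctrl.calibration("scene");V=view(c)
print(back(c,V,[[336,236],[283,293],[437,273],[331,275],[280,217]],12).round())
E
```

```text
[[ 488.   12.   12.]
 [ 726.   82.   12.]
 [ 353.  290.   12.]
 [ 587.  114.   12.]
 [ 573. -152.   12.]]
```

View pics/crop0.png

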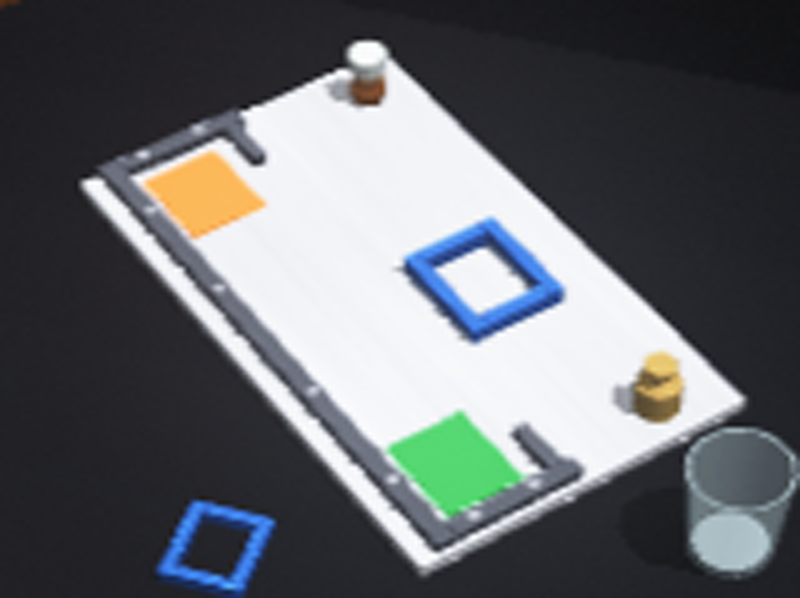

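View pics/crop1.png

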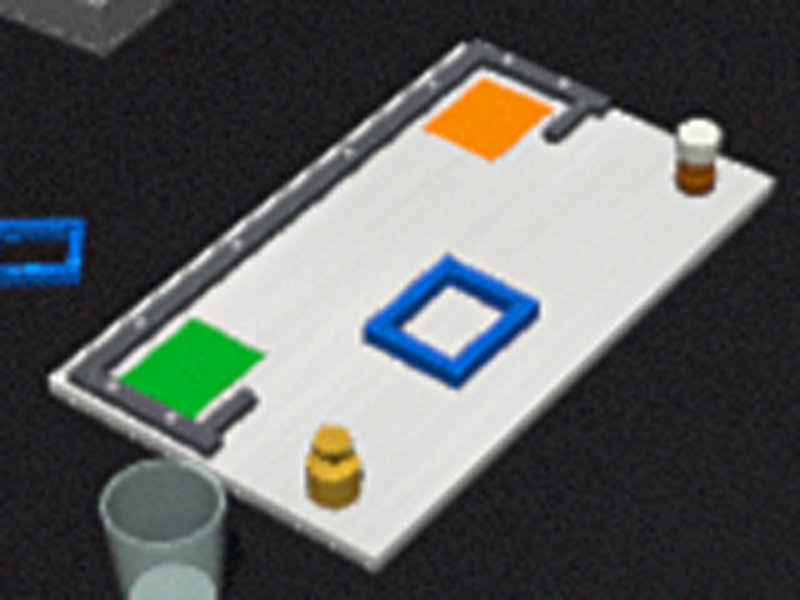

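```bash
cat >> h.py <<'E'
def tiles(im,c,V):
    hsv=cv2.cvtColor(im,cv2.COLOR_BGR2HSV); out={}
    for n,lo,hi in (("green",(50,120,60),(75,255,255)),("orange",(8,110,150),(22,255,255))):
        m=cv2.inRange(hsv,lo,hi); k,l,s,ce=cv2.connectedComponentsWithStats(m)
        i=1+np.argmax(s[1:,4]); 
        cn=cv2.findContours((l==i).astype(np.uint8),cv2.RETR_EXTERNAL,cv2.CHAIN_APPROX_NONE)[0][0][:,0]
        X=back(c,V,cn,12)[:,:2].astype(np.float32); r=cv2.minAreaRect(X)
        out[n]=(np.array(r[0]),r[1],r[2],ce[i],s[i,4])
    return out
def blue(im,c,V,near,z=26):
    hsv=cv2.cvtColor(im,cv2.COLOR_BGR2HSV); m=cv2.inRange(hsv,(100,120,60),(122,255,255))
    k,l,s,ce=cv2.connectedComponentsWithStats(m); res=[]
    for i in range(1,k):
        if s[i,4]<60: continue
        cn=max(cv2.findContours((l==i).astype(np.uint8),cv2.RETR_EXTERNAL,cv2.CHAIN_APPROX_NONE)[0],key=len)[:,0]
        r=cv2.minAreaRect(back(c,V,cn,z)[:,:2].astype(np.float32)); res.append((ce[i].round(),s[i,4],r))
    return res
E
python3 - <<'E'
from station import ctrl
from h import *
for n in("scene","side"):
    im=cv2.imread(f"pics/{n}0.png");c=ctrl.calibration(n);V=view(c)
    t=tiles(im,c,V);print(n);[print(k,v) for k,v in t.items()]
    d=t["green"][0]-t["orange"][0];print("len",np.hypot(*d),"yaw",np.arctan2(d[1],d[0])-np.pi/2)
    for b in blue(im,c,V,None):
        if abs(b[0][0]-325)<70 : print(b)
px=np.array([[338.2,222.6],[320.8,232.6],[335.6,246.3],[352.6,238]])
c=ctrl.calibration("scene");X=back(c,view(c),px,26);print(X.round(1),X.mean(0),np.linalg.norm(X-np.roll(X,1,0),axis=1))
px=np.array([[446,257],[365,328],[458,379],[538,308]])/[5,4.8]+[240,195]
c=ctrl.calibration("side");X=back(c,view(c),px,26);print(X.round(1),X.mean(0),np.linalg.norm(X-np.roll(X,1,0),axis=1))
E
```

```text
scene
green (array([589.12890625, 114.4421463 ]), (59.551025390625, 48.21449279785156), 86.06018829345703, array([330.59477124, 275.53921569]), np.int32(306))
orange (array([ 571.47387695, -152.23266602]), (59.851531982421875, 49.73430633544922), 87.42573547363281, array([280.37398374, 216.81707317]), np.int32(246))
len 267.2585930961331 yaw -0.06610786629424825
(array([345.,  24.]), np.int32(3696), ((-242.31817626953125, -889.5794677734375), (748.2459106445312, 549.6597290039062), 54.45109558105469))
(array([336., 235.]), np.int32(290), ((492.5640563964844, 18.409015655517578), (78.29566192626953, 65.5262680053711), 85.48575592041016))
(array([283., 294.]), np.int32(258), ((733.0131225585938, 92.10090637207031), (59.865623474121094, 51.17517852783203), 34.51744842529297))
(array([274., 336.]), np.int32(64), ((824.6328735351562, 181.60940551757812), (26.031766891479492, 17.616174697875977), 55.146766662597656))
(array([289., 355.]), np.int32(66), ((826.0473022460938, 249.38021850585938), (27.3216552734375, 19.235748291015625), 41.507423400878906))
(array([279., 361.]), np.int32(67), 
[... 950 characters left out ...]
95703125), (143.33546447753906, 142.20150756835938), 35.57371139526367))
(array([330., 262.]), np.int32(369), ((489.9639587402344, 18.430587768554688), (81.09746551513672, 69.28536224365234), 85.350830078125))
(array([316., 357.]), np.int32(1079), ((348.2595520019531, 296.6966552734375), (87.4728775024414, 110.44043731689453), 54.01801681518555))
[[457.8 -15.8  26. ]
 [522.  -16.5  26. ]
 [520.7  50.4  26. ]
 [462.9  56.4  26. ]] [490.83052238  18.60877871  26.        ] [72.39510587 64.2208676  66.93033939 58.08480786]
[[518.6 -22.6  26. ]
 [523.2  49.3  26. ]
 [460.1  56.   26. ]
 [454.4 -14.   26. ]] [489.08641232  17.16859075  26.        ] [64.81191796 72.0522052  63.46628015 70.18257318]
```

Scene view: green tile centre (331,276), orange (280,217), plate frame (336,235) measuring about 64 x 73 mm, so it is the one meant; the bench frame (283,294) is too small and (437,273) is too large. The green pocket is at plate +y and plate yaw is about -0.066. I'll go above the plate with the fingers shut for a wrist look.

Request:
send_rows([
  [30,27,0],
  [75,68,0],
  [120,109,0],
  [165,150,0],
  [210,191,0],
], turn=[0,0,0,0,0], fingers=1)

```text
clock: 0.72
position: [374.2, -333.8, 231.1]
tcp_rot: [-1.67, -2.66, -0.0]
ft_force: [1.2, -0.2, 0.1]
finger_gap: -0.0
```

Request:
send_rows([
  [45,41,0],
  [90,82,0],
  [135,123,0],
  [180,164,0],
  [220,200,0],
], turn=[0,0,0,0,0])

```text
clock: 1.35
position: [458.7, -48.4, 231.4]
tcp_rot: [1.669, 2.661, 0.001]
ft_force: [1.4, -1.1, -0.2]
finger_gap: -0.2
```

Request:
send_rows([
  [20,18,0],
  [34,32,0],
  [44,42,0],
  [54,49,0],
  [54,49,0],
], turn=[0.12,0.26,0.4,0.515,0.515])

```text
clock: 1.98
position: [479.1, 19.8, 231.0]
tcp_rot: [-2.29, -2.15, 0.001]
ft_force: [0.3, -0.6, -0.3]
finger_gap: -0.0
```

```bash
python3 - <<'E'
from station import ctrl
from h import *
st=ctrl.state();im=ctrl.snapshot("wrist")[:,:,::-1].copy();cv2.imwrite("pics/w1.png",im)
import pickle;pickle.dump(dict(st),open("w1.pkl","wb"))
c=ctrl.calibration("wrist");V=view(c,st);print(st["position"],st["tcp_rot"])
t=tiles(im,c,V);[print(k,v) for k,v in t.items()]
d=t["green"][0]-t["orange"][0];print("len",np.hypot(*d),"yaw",np.arctan2(d[1],d[0])-np.pi/2)
for b in blue(im,c,V,None): print(b)
E
```

```text
[479.10755671  19.78304747 230.97794929] [-2.29036757e+00 -2.14983434e+00  9.10608545e-04]
green (array([590.05029297, 113.80581665]), (61.1633415222168, 51.6137580871582), 86.33622741699219, array([405.83283454, 300.0735357 ]), np.int32(2339))
orange (array([ 572.10791016, -152.3237915 ]), (62.0601921081543, 51.57588195800781), 86.11595916748047, array([166.37430407, 299.3614561 ]), np.int32(2335))
len 266.7337575886297 yaw -0.06731784421345943
(array([588.,  64.]), np.int32(5906), ((356.0958251953125, 277.5488586425781), (88.01917266845703, 96.35392761230469), 54.13881301879883))
(array([311., 220.]), np.int32(2532), ((488.8398132324219, 14.764419555664062), (73.22722625732422, 65.08026123046875), 85.28238677978516))
```

View pics/w1.png

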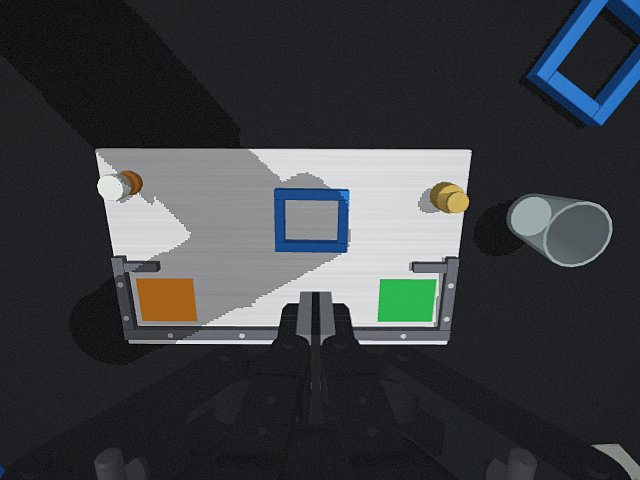

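The wrist view shows the target frame at (311,220), the green tile at (406,300), orange at (166,299), the weight at (450,197), the vial at (120,185) and the beaker at (565,230). In plate axes the frame centre is (-41.4, 27.7), only 0.015 rad off the fence direction. Plan: lower the shut fingertips into the window, drag it to the fence, then slide it to +y.

Request:
send_rows([
  [-2,4,40],
  [-4,8,85],
  [-4,10,130],
  [-4,10,170],
  [-4,10,190],
], turn=[0.004,0.004,0.004,0.004,0.004])

```text
clock: 2.65
position: [487.6, 13.5, 39.2]
tcp_rot: [-2.294, -2.145, 0.005]
ft_force: [0.4, 0.5, 0.5]
finger_gap: 0.2
```

```bash
cat > look.py <<'E'
import sys
from station import ctrl
from h import *
st=ctrl.state();im=ctrl.snapshot("wrist")[:,:,::-1].copy();cv2.imwrite(f"pics/{sys.argv[1]}.png",im)
O=np.array([528.2,-15.7]);X=np.array([.99774,-.06727]);Y=np.array([.06727,.99774])
p=st["position"];print("tcp",p.round(1),"plate",((p[:2]-O)@X).round(1),((p[:2]-O)@Y).round(1),st["ft_force"].round(1),st["clock"])
for n in ("scene","side"):
    i=ctrl.snapshot(n)[:,:,::-1].copy();cv2.imwrite(f"pics/{sys.argv[1]}_{n}.png",i)
a=cv2.imread(f"pics/{sys.argv[1]}_scene.png")[190:310,260:400];b=cv2.imread(f"pics/{sys.argv[1]}_side.png")[195:315,245:385]
cv2.imwrite(f"pics/{sys.argv[1]}_c.png",cv2.resize(np.hstack([a,b]),(800,343),interpolation=cv2.INTER_CUBIC))
E
python3 look.py w2
```

```text
tcp [487.6  13.5  39.2] plate -42.5 26.4 [0.4 0.5 0.5] 2.65
```

View pics/w2.png

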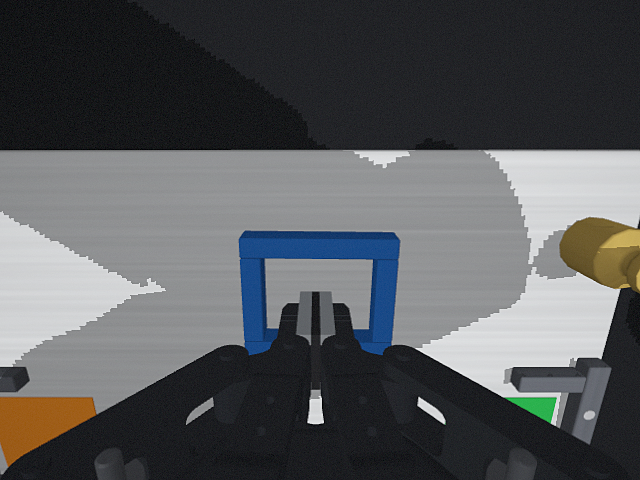

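View pics/w2_c.png

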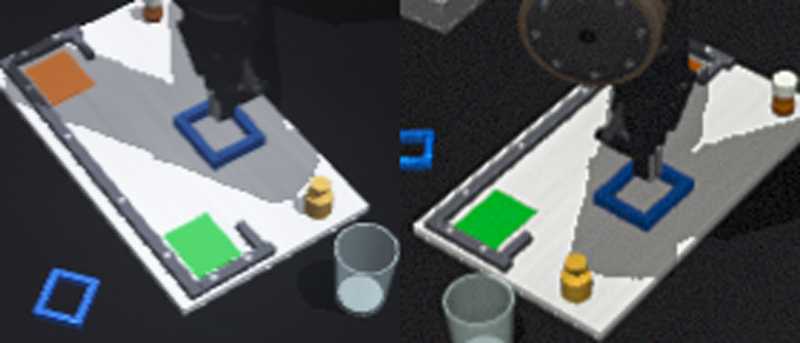

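The tips hang over the window's middle (wrist: tips at (316,292), window columns 265–372, rows 258–330). I'll descend to about 4 mm above the plate.

Request:
send_rows([
  [0.5,0.5,6],
  [1,1,12],
  [1,1,18],
  [1,1,22],
  [1,1,23],
], turn=[0,0,0,0,0])

```text
clock: 3.42
position: [489.8, 15.5, 18.0]
tcp_rot: [-2.297, -2.143, 0.001]
ft_force: [-0.2, -0.6, -0.4]
finger_gap: 0.0
```

Request:
send_rows([
  [0,3,0.5],
  [0,7,1],
  [0,11,1],
  [0,15,1],
  [0,20,1],
], turn=[0,0,0,0,0])

```text
clock: 4.05
position: [510.1, 14.1, 17.3]
tcp_rot: [-2.297, -2.143, 0.0]
ft_force: [0.1, 0.1, 1.3]
finger_gap: 0.1
```

Request:
send_rows([
  [0,6,0],
  [0,12,0],
  [0,18,0],
  [0,24,0],
  [0,30,0],
], turn=[0,0,0,0,0])

```text
clock: 4.68
position: [540.3, 12.1, 17.3]
tcp_rot: [-2.297, -2.143, 0.0]
ft_force: [-0.2, 0.2, 0.8]
finger_gap: -0.2
```

Request:
send_rows([
  [0,6,0],
  [0,12,0],
  [0,18,0],
  [0,24,0],
  [0,30,0],
], turn=[0,0,0,0,0])

```text
clock: 5.3
position: [570.2, 10.1, 17.3]
tcp_rot: [-2.297, -2.143, 0.0]
ft_force: [-1.9, -0.6, 0.7]
finger_gap: 0.1
```

Request:
send_rows([
  [0,3,0],
  [0,6,0],
  [0,9,0],
  [0,12,0],
  [0,14,0],
], turn=[0,0,0,0,0])

```text
clock: 5.92
position: [584.0, 9.1, 17.3]
tcp_rot: [2.297, 2.143, -0.0]
ft_force: [-0.0, 0.5, 0.7]
finger_gap: 0.2
```

```bash
python3 look.py w3
```

```text
tcp [584.    9.1  17.3] plate 54.0 28.5 [-0.   0.5  0.7] 5.925
```

View pics/w3.png

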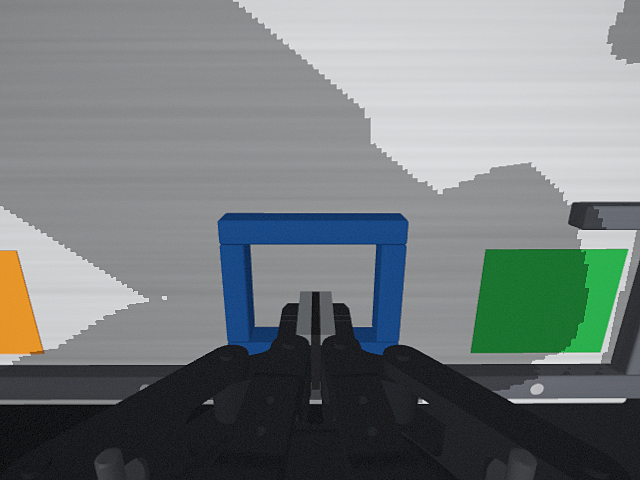

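View pics/w3_c.png

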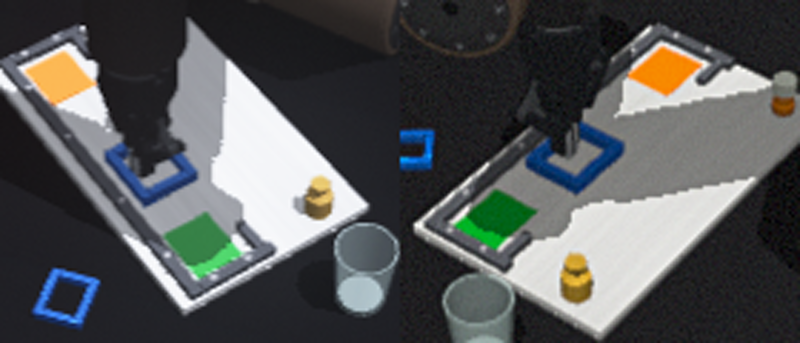

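The frame moves along and stays square (wrist: near bar rows 213–243, fence foot at row ~365). It has about 10 mm to go, so I'll slow down now.

Request:
send_rows([
  [0,1.5,0],
  [0,3,0],
  [0,4.5,0],
  [0,6,0],
  [0,7,0],
], turn=[0,0,0,0,0])

```text
clock: 6.7
position: [590.9, 8.6, 17.3]
tcp_rot: [-2.297, -2.143, 0.0]
ft_force: [-1.1, -0.0, 0.1]
finger_gap: -0.2
```

Request:
send_rows([
  [0,0.5,0],
  [0,1,0],
  [0,1.5,0],
  [0,2,0],
  [0,2,0],
], turn=[0,0,0,0,0])

```text
clock: 7.32
position: [592.9, 8.5, 17.3]
tcp_rot: [2.297, 2.143, 0.0]
ft_force: [-0.3, -0.4, 0.5]
finger_gap: -0.0
```

Request:
send_rows([
  [0,0.3,0],
  [0,0.6,0],
  [0,0.9,0],
  [0,1.2,0],
  [0,1.5,0],
], turn=[0,0,0,0,0])

```text
clock: 7.95
position: [594.3, 8.4, 17.3]
tcp_rot: [-2.297, -2.143, 0.0]
ft_force: [-0.6, -0.1, -0.4]
finger_gap: -0.1
```

```bash
python3 look.py w4
```

```text
tcp [594.3   8.4  17.3] plate 64.3 28.5 [-0.6 -0.1 -0.4] 7.95
```

View pics/w4_c.png

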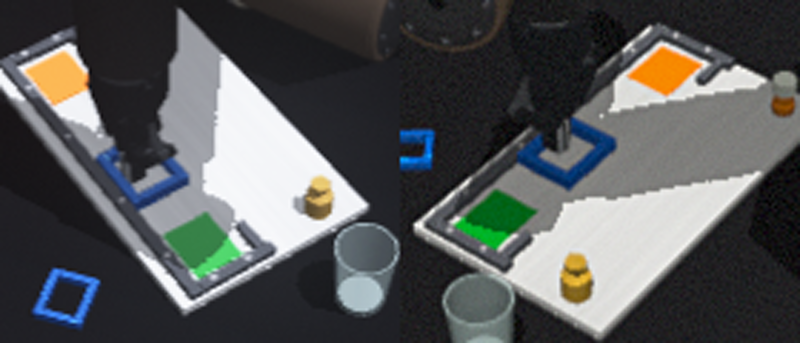

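View pics/w4.png

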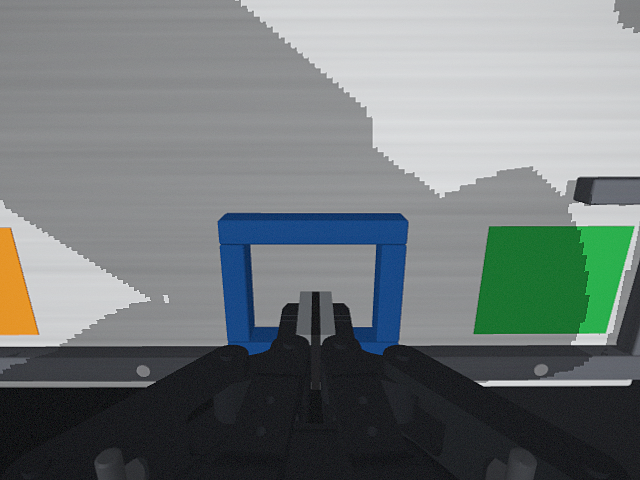

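Very close (wrist: frame's far end at row ~345, fence top's inner edge at ~347) but no force yet, so I continue in fine steps.

Request:
send_rows([
  [0,0.3,0],
  [0,0.6,0],
  [0,0.9,0],
  [0,1.2,0],
  [0,1.5,0],
], turn=[0,0,0,0,0])

```text
clock: 8.72
position: [594.6, 8.3, 17.2]
tcp_rot: [-2.296, -2.142, 0.002]
ft_force: [-7.8, 3.0, 6.0]
finger_gap: -0.2
```

Fence contact at about 8 N. I'll ease to a light bias and start sliding along +y (tool +x).

Request:
send_rows([
  [0,-0.7,0],
  [3,-0.7,0],
  [7,-0.7,0],
  [11,-0.7,0],
  [15,-0.7,0],
], turn=[0,0,0,0,0])

```text
clock: 9.35
position: [595.6, 23.3, 17.0]
tcp_rot: [-2.297, -2.143, 0.002]
ft_force: [-4.4, -2.4, -0.4]
finger_gap: -0.1
```

```bash
python3 look.py w5
```

```text
tcp [595.6  23.3  17. ] plate 64.6 43.5 [-4.4 -2.4 -0.4] 9.35
```

View pics/w5.png

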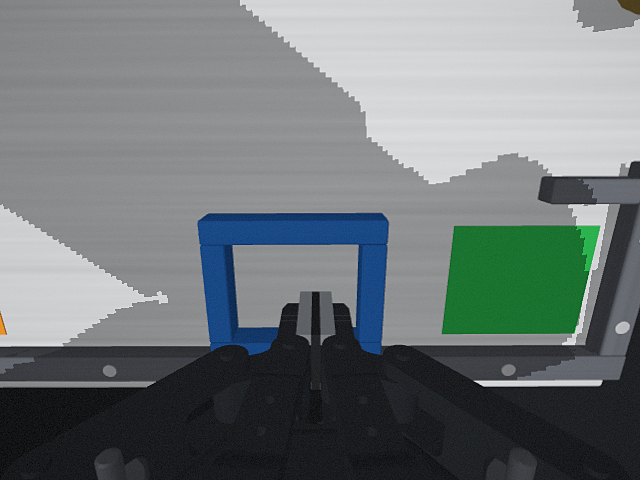

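View pics/w5_c.png

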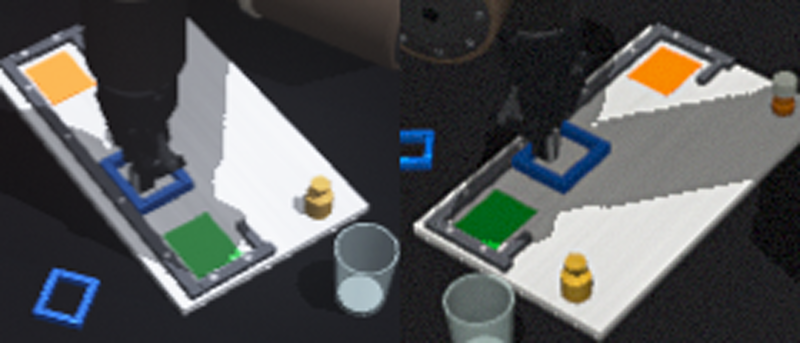

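The frame lies flat on the fence (wrist: near bar horizontal at row 213, side bars meeting the fence at rows ~347) with 4 N of bias. Sliding on.

Request:
send_rows([
  [5,-0.1,0],
  [10,-0.2,0],
  [15,-0.2,0],
  [20,-0.2,0],
  [25,-0.2,0],
], turn=[0,0,0,0,0])

```text
clock: 10.12
position: [597.2, 48.2, 17.1]
tcp_rot: [-2.297, -2.143, 0.001]
ft_force: [-3.9, -1.9, -1.0]
finger_gap: -0.1
```

Request:
send_rows([
  [5,0,0],
  [10,0,0],
  [15,0,0],
  [20,0,0],
  [25,0,0],
], turn=[0,0,0,0,0])

```text
clock: 10.75
position: [598.9, 73.1, 17.1]
tcp_rot: [-2.297, -2.143, 0.001]
ft_force: [-4.6, -2.6, -0.9]
finger_gap: 0.2
```

```bash
python3 look.py w6
```

```text
tcp [598.9  73.1  17.1] plate 64.5 93.3 [-4.6 -2.6 -0.9] 10.75
```

View pics/w6.png

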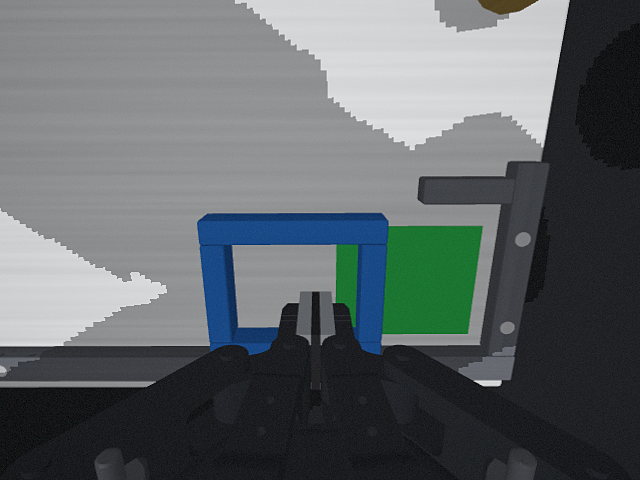

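Flat and square, clear of the lip (lip rows 177–204, frame edge at row 213), with about 48 mm left.

Request:
send_rows([
  [5,0,0],
  [10,0,0],
  [15,0,0],
  [20,0,0],
  [24,0,0],
], turn=[0,0,0,0,0])

```text
clock: 11.52
position: [600.5, 97.0, 17.1]
tcp_rot: [-2.297, -2.143, 0.002]
ft_force: [-5.0, -2.9, 0.3]
finger_gap: -0.1
```

Request:
send_rows([
  [4,0,0],
  [8,0,0],
  [12,0,0],
  [15,0,0],
  [18,0,0],
], turn=[0,0,0,0,0])

```text
clock: 12.15
position: [601.6, 114.8, 17.0]
tcp_rot: [-2.297, -2.143, 0.002]
ft_force: [-4.7, -3.5, 0.7]
finger_gap: -0.0
```

```bash
python3 look.py w7
```

```text
tcp [601.6 114.8  17. ] plate 64.5 135.1 [-4.7 -3.5  0.7] 12.15
```

View pics/w7.png

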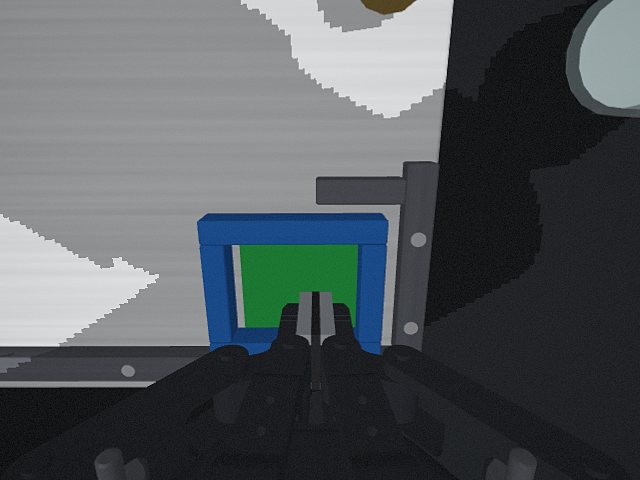

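The frame is in the pocket, with its right end at column 388 and the stop at about column 400, so about 5 mm is left. Creeping.

Request:
send_rows([
  [1,0,0],
  [2,0,0],
  [3,0,0],
  [3.5,0,0],
  [4,0,0],
], turn=[0,0,0,0,0])

```text
clock: 12.92
position: [601.9, 118.7, 17.0]
tcp_rot: [-2.297, -2.143, 0.002]
ft_force: [-4.2, -3.3, -0.1]
finger_gap: -0.2
```

Request:
send_rows([
  [0.3,0,0],
  [0.6,0,0],
  [0.9,0,0],
  [1.2,0,0],
  [1.5,0,0],
], turn=[0,0,0,0,0])

```text
clock: 13.55
position: [602.0, 120.2, 17.0]
tcp_rot: [-2.297, -2.143, 0.002]
ft_force: [-5.1, -2.8, 0.1]
finger_gap: -0.1
```

Request:
send_rows([
  [0.3,0,0],
  [0.6,0,0],
  [0.9,0,0],
  [1.2,0,0],
  [1.5,0,0],
], turn=[0,0,0,0,0])

```text
clock: 14.18
position: [602.1, 121.7, 17.0]
tcp_rot: [-2.297, -2.143, 0.002]
ft_force: [-4.7, -2.8, -0.2]
finger_gap: 0.2
```

```bash
python3 look.py w8
```

```text
tcp [602.1 121.7  17. ] plate 64.5 142.1 [-4.7 -2.8 -0.2] 14.175
```

View pics/w8.png

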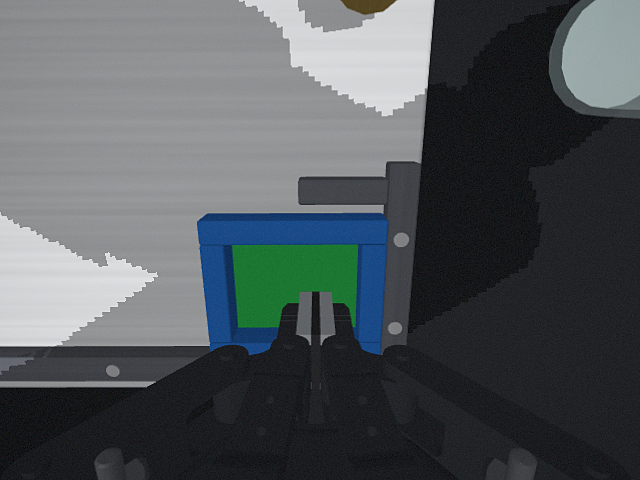

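Request:
send_rows([
  [0.3,0,0],
  [0.6,0,0],
  [0.9,0,0],
  [1.2,0,0],
  [1.5,0,0],
], turn=[0,0,0,0,0])

```text
clock: 14.95
position: [602.2, 123.1, 17.0]
tcp_rot: [-2.297, -2.143, 0.002]
ft_force: [-4.9, -3.4, -0.4]
finger_gap: 0.3
```

Request:
send_rows([
  [0.3,0,0],
  [0.6,0,0],
  [0.9,0,0],
  [1.2,0,0],
  [1.5,0,0],
], turn=[0,0,0,0,0])

```text
clock: 15.58
position: [602.3, 124.6, 17.0]
tcp_rot: [-2.297, -2.143, 0.002]
ft_force: [-5.7, -3.9, -0.3]
finger_gap: -0.2
```

```bash
python3 look.py w9; python3 -c "
import cv2,numpy as np
a=cv2.imread('pics/w8.png')[150:370,190:430];b=cv2.imread('pics/w9.png')[150:370,190:430]
cv2.imwrite('pics/w89.png',cv2.resize(np.hstack([a,b]),(800,367)))"
```

```text
tcp [602.3 124.6  17. ] plate 64.5 145.0 [-5.7 -3.9 -0.3] 15.575
```

View pics/w89.png

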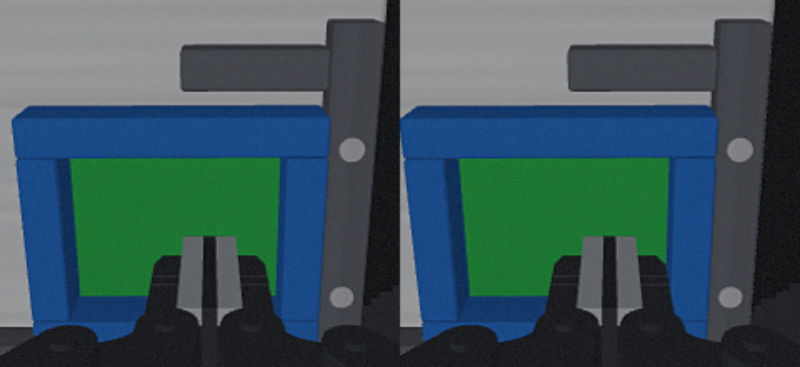

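View pics/w9_c.png

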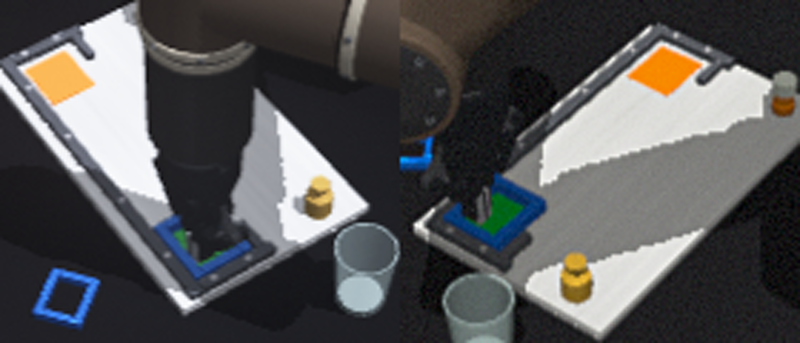

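The frame seems to have met the stop: between the two pictures it shifted left relative to the tips by 1–2 mm, so until now it was only dragged by friction. I'll carry on to the +y bar for a definite push.

Request:
send_rows([
  [0.4,0,0],
  [0.8,0,0],
  [1.2,0,0],
  [1.6,0,0],
  [2,0,0],
], turn=[0,0,0,0,0])

```text
clock: 16.35
position: [602.4, 126.6, 17.0]
tcp_rot: [-2.297, -2.143, 0.002]
ft_force: [-4.3, -3.5, -0.8]
finger_gap: -0.1
```

Request:
send_rows([
  [0.3,0,0],
  [0.6,0,0],
  [0.9,0,0],
  [1.2,0,0],
  [1.4,0,0],
], turn=[0,0,0,0,0])

```text
clock: 16.98
position: [602.5, 127.6, 17.0]
tcp_rot: [-2.297, -2.143, 0.003]
ft_force: [-4.1, -4.7, -0.4]
finger_gap: -0.1
```

Request:
send_rows([
  [0.2,0,0],
  [0.4,0,0],
  [0.6,0,0],
  [0.8,0,0],
  [0.8,0,0],
], turn=[0,0,0,0,0])

```text
clock: 17.6
position: [602.4, 127.8, 17.0]
tcp_rot: [-2.297, -2.143, 0.004]
ft_force: [-4.5, -7.7, 0.6]
finger_gap: 0.1
```

```bash
python3 look.py w10
```

```text
tcp [602.4 127.8  17. ] plate 64.4 148.2 [-4.5 -7.7  0.6] 17.6
```

View pics/w10.png

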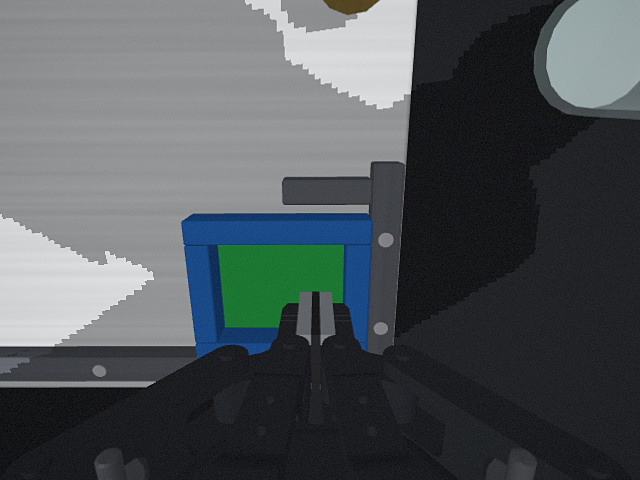

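Now pressed home: about 7.7 N against the stop and 4.5 N against the fence, and it looks square. I'll unload both contacts together, centre the tips in the window and lift.

Request:
send_rows([
  [-1.2,-0.8,0],
  [-2.5,-2,0],
  [-5,-4.5,0],
  [-9,-7.5,0],
  [-11,-9,0],
], turn=[0,0,0,0,0])

```text
clock: 18.38
position: [593.6, 118.9, 17.6]
tcp_rot: [2.297, 2.143, 0.001]
ft_force: [0.7, 0.1, 0.7]
finger_gap: 0.4
```

Request:
send_rows([
  [0,0,0],
  [0,0,-5],
  [0,0,-15],
  [0,0,-35],
  [0,0,-60],
], turn=[0,0,0,0,0])

```text
clock: 19.0
position: [593.4, 118.9, 78.2]
tcp_rot: [-2.297, -2.143, 0.001]
ft_force: [-0.0, 0.5, 0.6]
finger_gap: 0.1
```

Request:
send_rows([
  [-10,-15,-40],
  [-20,-35,-80],
  [-30,-60,-120],
  [-40,-85,-150],
  [-40,-100,-150],
], turn=[0,0,0,0,0])

```text
clock: 19.62
position: [491.3, 86.0, 230.8]
tcp_rot: [2.296, 2.142, 0.009]
ft_force: [1.1, -0.1, -0.1]
finger_gap: -0.2
```

```bash
python3 look.py w11; python3 - <<'E'
from station import ctrl
from h import *
st=ctrl.state();im=ctrl.snapshot("wrist")[:,:,::-1].copy()
c=ctrl.calibration("wrist");V=view(c,st)
O=np.array([528.2,-15.7]);X=np.array([.99774,-.06727]);Y=np.array([.06727,.99774])
for b in blue(im,c,V,None):
    p=np.array(b[2][0])-O;print(b[0],b[2][1:],"plate",p@X,p@Y)
E
```

```text
tcp [491.3  86.  230.8] plate -43.7 99.0 [ 1.1 -0.1 -0.1] 19.625
[532.  53.] ((85.37207794189453, 99.29802703857422), 54.060428619384766) plate -192.89809032672125 284.98799463262935
[357. 291.] ((73.77345275878906, 67.72076416015625), 86.04297637939453) plate 50.08758539624019 133.3798646298828
[316. 408.] ((36.681453704833984, 11.892237663269043), 34.983211517333984) plate 192.7533825190429 99.5187917404785
```

View pics/w11.png

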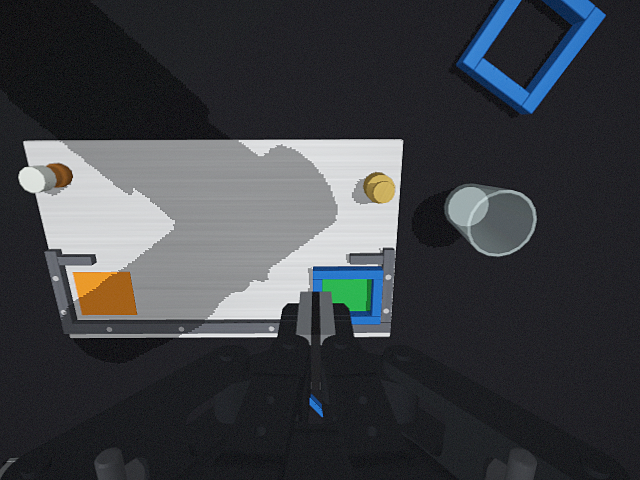

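View pics/w11_c.png

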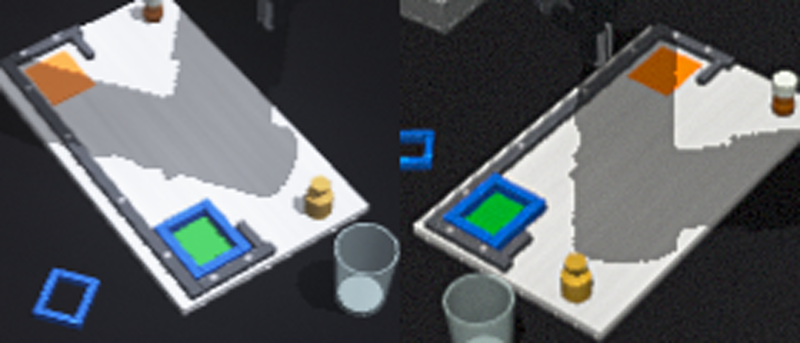

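It appears home. I'll do an overlay check of the "home" model against the contours, from a better wrist viewpoint too. I'm shifting back so the fingers don't hide the far side.

Request:
send_rows([
  [10,-8,0],
  [25,-16,0],
  [40,-24,0],
  [46,-30,0],
  [46,-30,0],
], turn=[0,0,0,0,0])

```text
clock: 20.45
position: [463.8, 134.6, 227.4]
tcp_rot: [-2.295, -2.145, -0.0]
ft_force: [0.0, 0.7, -0.2]
finger_gap: 0.1
```

```bash
python3 - <<'E'
from station import ctrl
from h import *
O=np.array([528.2,-15.7]);X=np.array([.99774,-.06727]);Y=np.array([.06727,.99774])
st=ctrl.state();print(st["position"],st["clock"])
def W(p): p=np.asarray(p,float);return np.c_[O+p[:,:1]*X+p[:,1:2]*Y,p[:,2]]
def rect(x0,x1,y0,y1,z): return W([[x0,y0,z],[x1,y0,z],[x1,y1,z],[x0,y1,z]])
L=[(rect(21,85,96,170,26),(0,0,255)),(rect(85,95,-170,170,22),(0,255,255)),(rect(0,85,170,180,22),(255,255,0))]
outs=[]
for n,box in(("wrist",None),("scene",None),("side",None)):
    im=ctrl.snapshot(n)[:,:,::-1].copy();cv2.imwrite(f"pics/f_{n}.png",im);c=ctrl.calibration(n);V=view(c,st)
    q=proj(c,V,rect(0,95,75,190,20));x0,y0=q.min(0)-12;x1,y1=q.max(0)+12
    x0,y0,x1,y1=[int(v) for v in(x0,y0,x1,y1)];s=min(390/(x1-x0),580/(y1-y0))
    a=cv2.resize(im[y0:y1,x0:x1],None,fx=s,fy=s,interpolation=cv2.INTER_CUBIC);b=a.copy()
    for r,col in L: cv2.polylines(b,[((proj(c,V,r)-[x0,y0]+.5)*s).round().astype(int)],True,col,1)
    o=np.hstack([a,b]);cv2.imwrite(f"pics/f_{n}_o.png",o);print(o.shape)
    # inner window/outer fit of blue: optimise pose of frame by mask IoU-like edge fit
    m=cv2.inRange(cv2.cvtColor(im,cv2.COLOR_BGR2HSV),(100,120,40),(122,255,255))
    k,l,sst,ce=cv2.connectedComponentsWithStats(m);t=proj(c,V,W([[53,133,26]]))[0]
    i=1+np.argmin(np.linalg.norm(ce[1:]-t,axis=1)+1e3*(sst[1:,4]<100));m=(l==i).astype(float)
    def ren(p):
        co,si=np.cos(p[2]),np.sin(p[2]);S=4;M=np.zeros((480*S,640*S),np.uint8)
        def f(hx,hy,z): return W([[p[0]+co*u*hx-si*v*hy,p[1]+si*u*hx+co*v*hy,z] for u,v in((-1,-1),(1,-1),(1,1),(-1,1))])
        def poly(A): return (proj(c,V,A)*S+S/2).astype(np.int32)
        hull=cv2.convexHull(poly(np.r_[f(32,37,12),f(32,37,26)]));cv2.fillConvexPoly(M,hull,255)
        H=np.zeros_like(M);cv2.fillConvexPoly(H,poly(f(22,27,26)),1);H2=np.zeros_like(M);cv2.fillConvexPoly(H2,poly(f(22,27,12)),1)
        M[(H&H2)>0]=0
        return cv2.resize(M,(640,480),interpolation=cv2.INTER_AREA)/255.
    from scipy.optimize import minimize
    if n!="wrist":
        r=minimize(lambda p:((ren([p[0],p[1],p[2]/100])-m)**2).sum(),[53,133,0],method="Nelder-Mead",options=dict(initial_simplex=[[53,133,0],[50,133,0],[53,130,0],[53,133,4]],maxiter=60))
        print(n,r.x[:2],r.x[2]/100,r.fun)
E
```

```text
[463.84734473 134.61493329 227.35763861] 20.45
(296, 780, 3)
(339, 780, 3)
scene [ 51.58671387 131.63006187] 0.011584632042879645 94.30831218762015
(316, 780, 3)
side [ 56.9236254  130.77901139] -0.01486479449270945 78.80681276432142
```

View pics/f_wrist_o.png

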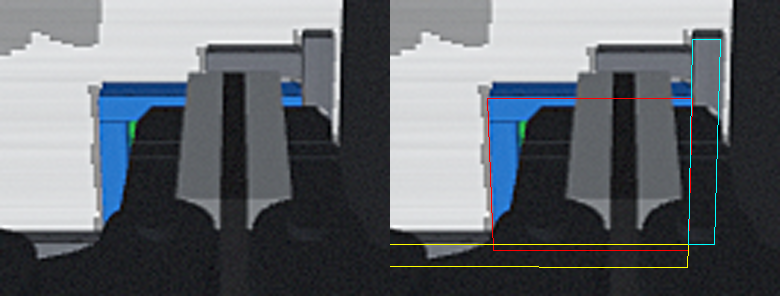

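View pics/f_scene_o.png

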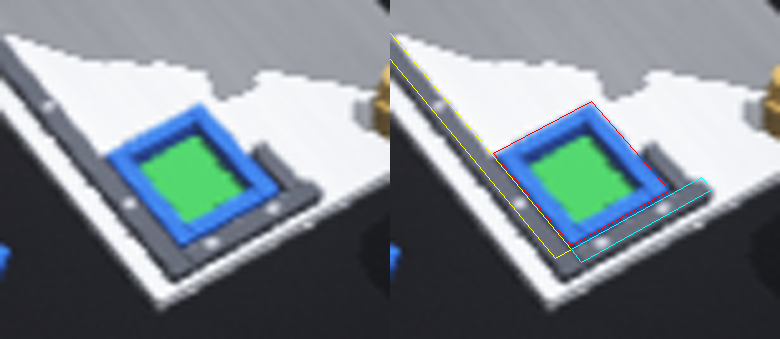

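View pics/f_side_o.png

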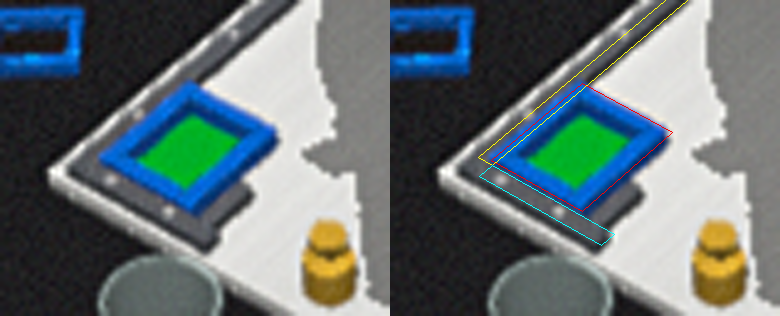

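The fixed cameras agree within their 2 mm or so (scene: square and flush), but the fingers block this wrist view. I'll put the wrist camera straight above the pocket for a gap check.

Request:
send_rows([
  [-3,25,0],
  [-6,65,0],
  [-9,105,0],
  [-13,145,0],
  [-13,165,0],
], turn=[0,0,0,0,0])

```text
clock: 21.22
position: [629.8, 108.3, 226.4]
tcp_rot: [-2.299, -2.141, 0.002]
ft_force: [0.4, -0.0, -1.1]
finger_gap: -0.5
```

Request:
send_rows([
  [0,0,20],
  [0,0,40],
  [0,0,60],
  [0,0,70],
  [0,0,70],
], turn=[0,0,0,0,0])

```text
clock: 21.85
position: [627.8, 109.0, 156.7]
tcp_rot: [-2.297, -2.143, 0.002]
ft_force: [-0.3, -0.5, 0.5]
finger_gap: -0.1
```

```bash
python3 look.py w12;python3 -c "
import cv2
a=cv2.imread('pics/w12.png')[60:420,130:560];cv2.imwrite('pics/w12c.png',cv2.resize(a,(716,600)))"
```

```text
tcp [627.8 109.  156.7] plate 90.9 131.2 [-0.3 -0.5  0.5] 21.85
```

View pics/w12.png

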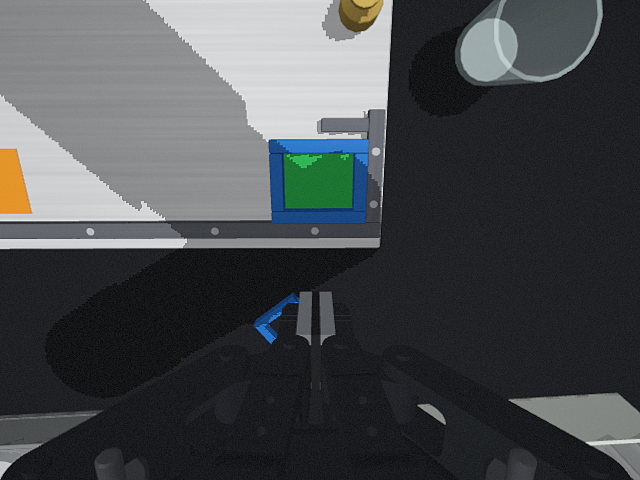

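```bash
python3 -c "
import cv2
a=cv2.imread('pics/w12.png')[95:255,245:405];cv2.imwrite('pics/w12d.png',cv2.resize(a,(600,600),interpolation=cv2.INTER_CUBIC))"
```

```text
(no output)
```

View pics/w12d.png

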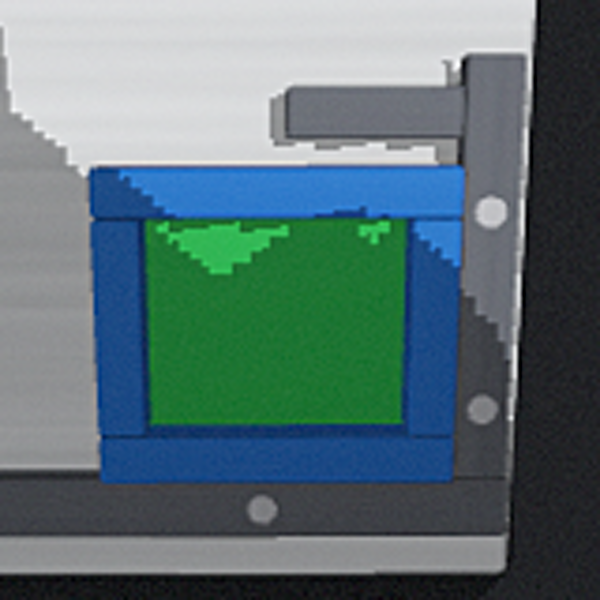

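The straight-down view (frame columns 270–369, rows 140–223 of the wrist picture) shows no gap to the fence (row ~222) or the stop (column ~369). The lip is clear, and the weight and beaker look undisturbed. Handing in.

```bash
python3 -c "
from station import ctrl
print(ctrl.close_job(), ctrl.state()['clock'])"
```

```text
the job is handed in; nothing more can be done
the job is handed in; nothing more can be done
```

The blue frame is in the green corner pocket, pushed home against the fence and the end stop, and the job was handed in at about 22 s of the 48 s allowed. I lowered the shut fingertips into its window, dragged it flat onto the fence (contact about 8 N), and slid it along the fence to the +y end. I then pressed it home at about 8 N on the stop and 4.5 N on the fence, eased off both at once and lifted clear.

**What the last checks showed:**
- **Fit:** a wrist view from straight above shows no gap at the fence or the stop. The frame looks square and the window shows only green.
- **Bystanders:** the vial, weight and beaker look unmoved. I did not check the flask, jar or spatula separately; nothing I did went near the plate's surroundings at bench height.
- **Forces:** they stayed below about 11 N in every reading.

**Where the checks disagreed:**
- **Fixed cameras:** fitting the frame in their pictures gave (51.6, 131.6) mm and (56.9, 130.8) mm, against the nominal (53, 133). The two differ from each other by 5 mm, more than the stated 2 mm calibration error, so I relied on the forces and the overhead view.
- **Slide along the fence:** until the last few millimetres the frame was carried by the light press against its fence-side bar, not by the bar facing the stop. It stayed against the fence throughout.

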